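Punch the keeper's mark into a church key fob

TASK

Draw the pale birch key fob out of the blue rack by its red-dotted end, lay it flat on the dark steel feed plate of the green marking press with the dot well short of the punch, and let go. Then take it again at its other end, slide it in until the middle of the red dot is right under the punch tip, let go, and push the red plunger knob all the way down to its stop and let it spring back. Do not punch the fob anywhere but in the dot, leave the fob lying under the punch, and do not disturb the dark fob, latch, ladle or hammer.

Things in the scene. Friction and masses are not known exactly. Their poses are not given: they have to be found in the camera images.
- fob: pale birch key fob, flat bar 150 long x 36 wide x 12 thick, ends rounded (radius 18), 70 g, loose. Origin: centre of its underside; x along its length towards the end with the red dot, z up. Starts lying flat in one of the rack's two bays, the dotted end sticking out about 75 mm. A small brass eyelet on top marks the other end.
- fob_dot (a point): centre of the red dot (12 mm across) on the fob's upper face: 50 mm from the fob's origin along its x, 25 mm from the dotted end, 12 mm above the underside
- press: green hand marking press, fixed. Origin on the table below the punch, z up; work is fed in along its +x. Dark steel feed plate, no fences: x -200 to +60, 70 wide about y = 0, upper face at z = 10. Column: x -30 to 30, y 38 to 74; a low foot (12 high) behind it to y = 100, x -60 to 60. Overhanging head: x -22 to 22, y -24 to 68, z 62 to 96. Nothing stands over the plate short of x = -22.
- punch_tip (a point): the tip of the press's punch, moving with the plunger: on the press's z axis, 37 mm above the table when up (15 mm above a fob lying on the feed plate); at the end of the stroke it pricks the fob's face 1 mm deep
- knob_top (a point): centre of the top of the red plunger knob (38 mm across, 15 high), exactly above the punch, 137 mm above the table when up
- plunger (a joint): travel of the sprung plunger in m: 0 up, 0.016 fully down against its stop; pushed straight down, about 5 N to start and 11 N at the end; it springs back up when let go
- rack: blue two-bay fob rack, fixed. Origin on the table at its middle; bays side by side at x = -56 and 56, open to +y. Floor 8 thick (fobs lie on it), y -45 to 65, x -118 to 118; a roof, top 50 high, covers y -48 to 48. Bays 100 wide, 34 high inside. The pale fob lies in either bay, its x along the rack's +y, its origin at about y = 45.
- dark_fob: dark brown fob of the same size and frame with no dot, in the other bay: leave it alone
- latch: flat brass thumb latch, 194 x 44 x 33 high, origin under its middle, x along its length: leave it alone
- ladle: carved birch collection ladle, bowl 84 across and 40 high, handle to -x; 270 long over all; origin under the bowl's middle: leave it alone
- hammer: dark iron bell hammer lying down, knobbed head 70 wide (y) and 32 high, handle to -x; 200 long; origin under the head: leave it alone
Not all that is in view belongs to the job. Leave any pink or purple look-alike of the fob alone.

How it is judged (in metres and radians):
On the way, in this order (a step that is already met when the one before it is completed fails the run):
1. the pale fob lies flat on the feed plate, let go, its dot at least 25 mm short of the punch (angle between fob's own z axis and vertical below 0.08 rad and z of fob in the frame of press between 0.007 and 0.0135 m and contact force between the fingers and fob below 0.05 N and linear speed of fob below 0.02 m/s and x of fob_dot in the frame of press between -0.16 and -0.025 m and y of fob_dot in the frame of press between -0.03 and 0.03 m), for 0.2 s.
2. the fob is let go, flat on the plate, with the middle of its dot within 4 mm of the punch axis (angle between fob's own z axis and vertical below 0.08 rad and z of fob in the frame of press between 0.007 and 0.0135 m and contact force between the fingers and fob below 0.05 N and linear speed of fob below 0.02 m/s and horizontal distance between fob_dot and punch_tip below 0.004 m), for 0.2 s.
3. the plunger is pushed fully down (over 14.5 of 16 mm) with the dot under the punch (angle between fob's own z axis and vertical below 0.08 rad and z of fob in the frame of press between 0.007 and 0.0135 m and horizontal distance between fob_dot and punch_tip below 0.004 m and value of joint plunger above 0.0145 m), for 0.1 s.
At the end, for the whole second after the job is handed in: The plunger is back up (within 2 mm), and the pale fob lies flat and at rest on the feed plate, released, the middle of its dot within 5 mm of the punch axis (angle between fob's own z axis and vertical below 0.08 rad and z of fob in the frame of press between 0.007 and 0.0135 m and contact force between the fingers and fob below 0.05 N and linear speed of fob below 0.02 m/s and horizontal distance between fob_dot and punch_tip below 0.005 m and value of joint plunger below 0.002 m); the robot touches nothing.
It fails at once if the punch is driven into the fob outside its red dot (over 6 mm from its middle) (value of joint plunger above 0.0135 m and horizontal distance between fob_dot and punch_tip above 0.006 m and x of punch_tip in the frame of fob between -0.073 and 0.073 m and y of punch_tip in the frame of fob between -0.017 and 0.017 m and z of fob in the frame of press below 0.02 m).
It fails at once if the dark fob, latch, ladle or hammer is moved over 20 mm (distance of any of dark_fob, latch, ladle, hammer from where it was at the start of the episode above 0.02 m).
It also fails if it takes over 72 s, if anything falls off the work surface, if the arm or the gripper's body presses on something with over 40 N, if the wrist force passes 120 N, or if a joint passes its speed limit or range.

ROBOT

A 6-joint arm with a two-finger parallel gripper is mounted at the origin on the work surface. World frame = base frame: x ahead of the robot, y to its left, z up, the work surface at z = 0. Lengths are in mm, angles in degrees, forces in N, time in s.
With the tool pointing down it reaches from about 250 to 800 mm from the base axis. Payload 3.9 kg.
Tool frame: the origin (TCP) lies midway between the tips of the shut fingers; the grasp point (between the pads) lies arm.pinch_z behind it (arm.pinch_z is the distance from the TCP to the grasp point, in mm); z points along the fingers, y is the line along which they close (so a half turn about z gives the same grasp; the last joint's range is limited). The gripper opens to 85 mm and grips with 20 to 120 N. Pads are 22 mm wide; open, the fingers measure 114 mm over their backs; the gripper's body (76 mm by 85 mm) begins 54 mm behind the grasp point. The pads swing forward as they close: fully open they stand 13 mm farther back than shut.
Start: joints at [67.609, 14.897, -7.913, 67.191, 0, 90], TCP at [199.982, 485.409, 203.604] pointing down, gripper open.
Joint ranges: [-159.42, 159.42], [-47.68, 98.78], [-73.54, 78.23], [-108.79, 121.32], [-90, 84.71], [-180, 180]. Speed limits (degrees/s): [147.25, 147.25, 180, 180, 180, 180].

INTERFACE

Orientations are given as [roll, pitch, yaw] about the fixed x, y, z axes, in that order (R = Rz(yaw) Ry(pitch) Rx(roll)).
In Python, from workcell import arm gives the robot as it stands.
- The arm moves only by the tool carry_out, never from a script. Its argument "targets" is a list of rows, each an object of numbers: "jaw": the finger opening in cm, from 0 to 8.54; "dx", "dy", "dz": the shift along the tool's x, y, z in cm; "spin": the turn about the tool's z in rad. In form: [{"jaw": .., "dx": .., "dy": .., "dz": .., "spin": ..}, ...]. A call has 1 to 20 rows; each row shifts and turns the commanded pose from where the row before left it, along the tool's axes as they then stand; what a row does not reach is not made up. A row lasts 1/8 s, in which the tool goes at most 62.5 mm and 10.7 degrees, less where a joint would pass 70% of its speed; a pose out of reach is approached as far as the arm can. A call is refused whole if a number of a shift passes 6.25 or a number of a turn 0.188, either way. A call with a gripper value outside its range is refused whole. The fingers move at their own pace and stop on an object; the grip force is fixed at half the most. Time passes only in rows, so rows that do not move let the fingers close. It gives the time, the measured TCP pose, the force, the opening and the grip force at its end, in the units of the state.
- arm.observe(): the state, without advancing time (a new reading comes with each control period).
- arm.grab_frame(name): name is "side" or "top" or "wrist"; returns a dict with "pixels" (420x560x3 uint8, red, green, blue), "range_z" (420x560 float32, mm along the optical axis (not along the pixel's ray), 0 where there is no reading), "camera_matrix" (3x3 intrinsics, pixels), "dist" ([k1, k2, p1, p2, k3] as OpenCV has them; the pictures are not rectified), "world_from_camera" (4x4, takes a point from camera to world coordinates). Camera axes: x right, y down, z forward; pixel columns grow to the right and rows downward; lengths in mm; the calibration is good to about 2 mm. A picture is of the moment at which its call begins.
- arm.job_done(): hands the job in; it is judged then, once.
Trained networks look in a picture, given as the dict that the camera call returned (one of the last four; its "shot" number tells which), for a name from the list of things; names that differ only in an ending like _2 or _b are one class to them, and where a whole thing is asked for, a point or a joint stands for the part that bears it (a point fixed in the world has none). Each returns a list of dicts, best first, with "score" (0 to 1); they miss things now and then, are a little off and sometimes report something else, mostly with a low value. They report only what shows in the picture. A call takes as long as a camera call. They do not tell look-alikes from the thing itself.
- arm.boxes_of(target, picture): "rect" ([left, top, right, bottom] in pixels, round what is visible of it).
The state is a dict: "clock": time; "qpos": joint angles; "qvel": joint speeds; "effort": joint torques, N m; "eef_pos": TCP position; "orientation": TCP orientation; "ft_force": force on the tool from outside, world axes, zero at the start; "torque": the same for the moment, N m; "finger_gap": finger opening in mm; "grip_force": force on a finger pad.
Only numpy, scipy, OpenCV 4.12 (cv2) and the standard library are available. Lean on these libraries where they do the work, as an engineer would, in place of code of your own. Each camera call takes 0.05 s, during which the arm holds its last target. There are 200 camera calls.

## Working session

There is one attempt and no reset: what is moved stays moved. The work goes in short steps, Python scripts to look and compute and a tool call to move; the robot and the scene stay as the last step left them, time stands still between calls to the robot, and variables do not carry over. Pictures are saved under pics/ and viewed, at most 10 in all, crops included, and the job is handed in when it is done.

Besides the shell and the picture viewer there is one more tool, called after "Call:" by a JSON object that holds its "op" and its "data", one argument or row to a line. carry_out: Moves the arm, as the interface text tells. Its arguments: {"type":"object","properties":{"targets":{"type":"array","items":{"type":"object","properties":{"jaw":{"type":"number"},"dx":{"type":"number"},"dy":{"type":"number"},"dz":{"type":"number"},"spin":{"type":"number"}}}}},"required":["targets"]}

```bash
mkdir -p pics; ls
cat > h.py <<'E'
import numpy as np, cv2
from workcell import arm
def world(f,u,v,z=None):
    """pixel -> world, on plane z (mm) or by depth"""
    K=np.array(f["camera_matrix"]);d=np.array(f["dist"],float);T=np.array(f["world_from_camera"])
    p=cv2.undistortPoints(np.array([[[u,v]]],float),K,d)[0,0]
    r=np.array([p[0],p[1],1.])
    if z is None:
        s=f["range_z"][int(round(v)),int(round(u))]
    else:
        s=(z-T[2,3])/(T[2,:3]@r)
    return T[:3,:3]@(r*s)+T[:3,3]
def cloud(f):
    K=np.array(f["camera_matrix"]);d=np.array(f["dist"],float);T=np.array(f["world_from_camera"])
    h,w=f["range_z"].shape
    u,v=np.meshgrid(np.arange(w),np.arange(h))
    p=cv2.undistortPoints(np.stack([u,v],-1).reshape(-1,1,2).astype(float),K,d)[:,0]
    P=np.c_[p,np.ones(len(p))]*f["range_z"].reshape(-1,1)
    return (P@T[:3,:3].T+T[:3,3]).reshape(h,w,3)
def pix(f,P):
    T=np.linalg.inv(np.array(f["world_from_camera"]))
    rv=cv2.Rodrigues(T[:3,:3])[0]
    return cv2.projectPoints(np.array(P,float).reshape(-1,1,3),rv,T[:3,3],np.array(f["camera_matrix"]),np.array(f["dist"],float))[0][:,0]
def save(f,name): cv2.imwrite("pics/"+name,f["pixels"][:,:,::-1])
E
python3 - <<'E'
from h import *
print(arm.observe()); print(arm.pinch_z)
for n in("top","side"):
    f=arm.grab_frame(n); save(f,n+"0.png"); print(n,np.round(f["world_from_camera"],2).tolist())
    for t in("fob","fob_dot","press","knob_top","rack","dark_fob","latch","ladle","hammer"):
        for b in arm.boxes_of(t,f)[:3]:
            r=b["rect"];c=[(r[0]+r[2])/2,(r[1]+r[3])/2]
            print(t,round(b["score"],2),np.round(r),np.round(world(f,*c)))
E
```

```text
pics
{'clock': 0.0, 'qpos': array([ 6.76080664e+01,  1.49360527e+01, -7.98790350e+00,  6.71902901e+01,
        2.37616181e-03,  9.00004656e+01]), 'qvel': array([-0.04113424,  0.01743095,  0.04933635, -0.05930717, -0.04773425,
        0.04651921]), 'effort': array([ 6.87339580e-04, -4.05676174e+01,  2.53924048e+01,  1.87029981e-02,
        2.00855297e-04, -5.83345766e-06]), 'eef_pos': array([199.69202445, 484.72073176, 202.74788079]), 'orientation': array([-1.79885754e+02, -2.37522870e-03,  1.57607596e+02]), 'ft_force': array([1.11322843, 0.45651451, 0.08548155]), 'torque': array([-0.06939444, -0.02582096, -0.01879682]), 'grip_force': 0.0, 'finger_gap': 85.41233841674541}
18.700000000000003
top [[-0.06, -0.97, 0.22, 314.75], [-1.0, 0.06, -0.01, -40.96], [-0.0, -0.22, -0.98, 1242.55], [0.0, 0.0, 0.0, 1.0]]
fob 0.93 [323. 217. 354. 238.] [ 530. -222.   21.]
fob 0.92 [264. 269. 320. 307.] [380. -90.   9.]
fob 0.88 [352. 272. 370. 333.] [ 332. -266.   18.]
fob_dot 0.95 [418. 210. 466. 252.] [ 504. -505.   11.]
fob_dot 0.89 [353. 274. 366. 334.] [ 328. -263.   10.]
fob_dot 0.75 [271. 272. 
[... 859 characters left out ...]
0. -91.  12.]
fob 0.66 [214. 290. 276. 316.] [ 330. -275.   14.]
fob_dot 0.97 [352. 310. 372. 362.] [ 493. -516.   13.]
fob_dot 0.93 [205. 252. 249. 275.] [ 374. -109.   14.]
fob_dot 0.85 [214. 287. 273. 314.] [ 334. -263.   12.]
press 0.74 [209. 168. 282. 222.] [631. 208.  15.]
press 0.32 [328. 212. 397. 261.] [ 803. -209.    3.]
knob_top 0.65 [259. 168. 265. 179.] [648. 128. 127.]
rack 0.76 [281. 246. 380. 304.] [ 546. -342.   51.]
dark_fob 0.55 [324. 247. 340. 255.] [ 653. -232.   19.]
latch 0.91 [156. 187. 201. 205.] [434. 350.   7.]
ladle 0.75 [326. 213. 395. 259.] [ 803. -201.   -0.]
ladle 0.33 [280. 248. 378. 304.] [ 542. -343.   49.]
hammer 0.59 [279. 186. 330. 212.] [789.  68.  15.]
```

View pics/top0.png

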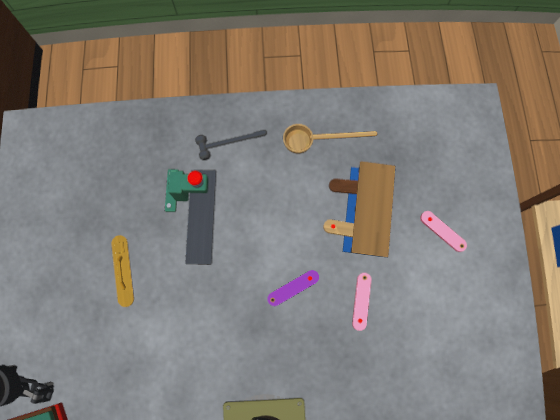

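Run:
```python
import cv2
a=cv2.imread("pics/top0.png")
cv2.imwrite("pics/top0c.png",cv2.resize(a[120:320,150:480],None,fx=2.4,fy=2.4,interpolation=cv2.INTER_CUBIC))
```

```text
(no output)
```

View pics/top0c.png

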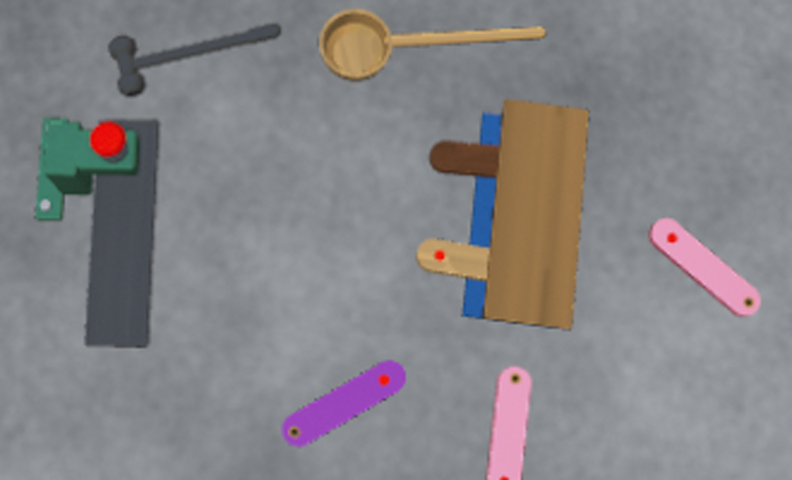

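Candidates in the top picture: pale fob in the rack (335,227), dark fob (343,186), purple look-alike (293,288), pink ones (363,300) and (444,231). The birch fob with the red dot at (333,226), lying in the rack's lower bay, is the target. The crop confirms it: birch, not pink or purple. The press knob is at (195,178) and the feed plate runs down to (199,263).

```bash
cat > meas.py <<'E'
from h import *
def red(f,c,r,z):
    """centroid of saturated red blob near pixel c -> world at height z"""
    px=f["pixels"].astype(int);m=(px[...,0]>140)&(px[...,1]<70)&(px[...,2]<70)
    v,u=np.nonzero(m);k=np.hypot(u-c[0],v-c[1])<r
    if k.sum()==0: return None
    return k.sum(),[u[k].mean(),v[k].mean()],world(f,u[k].mean(),v[k].mean(),z)
def rect(P):
    (c,s,a)=cv2.minAreaRect(P.astype(np.float32)); return np.round(c,1),np.round(s,1),round(a,2)
E
python3 - <<'E'
from meas import *
for n,dk,fk in(("top",(195,178),(333,227)),("side",None,None)):
    f=arm.grab_frame(n);C=cloud(f);px=f["pixels"].astype(int)
    s=px.max(2)-px.min(2)
    X,Y,Z=C[...,0],C[...,1],C[...,2]
    m=(Z>5)&(Z<15)&(px.max(2)<75)&(s<25)&(X>380)&(X<720)&(Y>50)&(Y<240)
    # plate: outline at z=10
    m=cv2.morphologyEx(m.astype(np.uint8),cv2.MORPH_OPEN,np.ones((3,3)))
    v,u=np.nonzero(m); W=np.array([world(f,a,b,10) for a,b in zip(u,v)])
    print(n,"plate",len(W),rect(W[:,:2]),"z",np.median(Z[m>0]))
    w=(px[...,0]>140)&(px[...,1]<70)&(px[...,2]<70)
    nl,_,st,ce=cv2.connectedComponentsWithStats(w.astype(np.uint8))
    for i in range(1,nl):
        if st[i,4]>5:
            print(st[i].tolist(),np.round(ce[i],1),"z0..",[np.round(world(f,*ce[i],z),1).tolist() for z in(20,137)])
    # fob birch in rack bay
    k=(Z>13)&(Z<27)&(px[...,0]-px[...,2]>50)&(X>480)&(X<600)&(Y>-280)&(Y<-160)
    W=np.array([world(f,a,b,20) for b,a in zip(*np.nonzero(k))]); 
    if len(W): print("fob",len(W),rect(W[:,:2]),np.median(Z[k]),W.min(0),W.max(0))
    # rack roof
    k=(Z>45)&(Z<56)&(X>440)&(X<720)&(Y>-420)&(Y<-200); print("roof",rect(C[k][:,:2]))
E
```

```text
Traceback (most recent call last):
IndexError: too many indices for array: array is 1-dimensional, but 2 were indexed
```

Run:
```python
from meas import *
for n in("top","side"):
    f=arm.grab_frame(n);C=cloud(f);px=f["pixels"].astype(int)
    X,Y,Z=C[...,0],C[...,1],C[...,2]
    if n=="top": print(px[230,200],C[230,200],px[230,250],px[178,195])
    m=(px.max(2)<80)&(X>380)&(X<720)&(Y>50)&(Y<240)&(px[...,1]-px[...,0]<15)
    m=cv2.morphologyEx(m.astype(np.uint8),cv2.MORPH_OPEN,np.ones((3,3)))
    v,u=np.nonzero(m); W=np.array([world(f,a,b,10) for a,b in zip(u,v)])
    if len(W): print(n,"plate",len(W),rect(W[:,:2]),"z",np.median(Z[m>0]))
    w=(px[...,0]>140)&(px[...,1]<70)&(px[...,2]<70)
    nl,_,st,ce=cv2.connectedComponentsWithStats(w.astype(np.uint8))
    for i in range(1,nl):
        if st[i,4]>5:
            print(st[i].tolist(),np.round(ce[i],1),[np.round(world(f,*ce[i],z),1).tolist() for z in(20,137)])
    k=(Z>13)&(Z<27)&(px[...,0]-px[...,2]>50)&(X>480)&(X<600)&(Y>-280)&(Y<-160)
    W=np.array([world(f,a,b,20) for b,a in zip(*np.nonzero(k))]); 
    if len(W): print("fob",len(W),rect(W[:,:2]),np.median(Z[k]))
    k=(Z>45)&(Z<56)&(X>440)&(X<720)&(Y>-420)&(Y<-200); print("roof",rect(C[k][:,:2]))
```

```text
[72 78 86] [546.18680272 145.26859791  11.61296351] [139 143 148] [234  12  10]
[188, 171, 14, 14, 164] [194.5 177.5] [[690.3, 155.9, 20.0], [654.4, 137.1, 137.0]]
[428, 218, 4, 3, 8] [429.5 219. ] [[538.9, -471.1, 20.0], [517.5, -429.9, 137.0]]
[331, 225, 4, 3, 10] [332.8 226. ] [[535.4, -207.7, 20.0], [514.3, -191.7, 137.0]]
[308, 276, 4, 4, 11] [309.7 277.8] [[402.8, -136.8, 20.0], [394.4, -127.7, 137.0]]
[359, 319, 3, 4, 10] [360.  320.2] [[286.5, -258.1, 20.0], [289.2, -237.3, 137.0]]
[55, 405, 7, 15, 46] [ 58.1 412.1] [[85.6, 531.9, 20.0], [107.5, 477.1, 137.0]]
fob 375 (array([ 531.5, -222.1]), array([78.4, 36.9]), 77.03) 20.018761365093724
roof (array([ 572.4, -314.9]), array([ 96.3, 247.7]), 79.04)
side plate 18 (array([625.4, 106.5]), array([ 15.7, 111.1]), 86.26) z 8.49096807327669
[258, 168, 9, 6, 38] [261.8 170.4] [[791.6, 344.6, 20.0], [650.1, 131.4, 137.0]]
fob 101 (array([ 533.4, -201.7]), array([38.8, 39. ]), 80.95) 21.086607118775532
roof (array([ 572.8, -315. ]), array([ 99.8, 249.9]), 79.38)
```

Call:
{"op": "carry_out", "data": {
  "targets": [
    {"spin": 0.173},
    {"spin": 0.173},
    {"spin": 0.173},
    {"spin": 0.173},
    {"spin": 0.173},
    {"spin": 0.173},
    {"spin": 0.173},
    {"spin": 0.17},
    {"dx": -4.77,"dy": 3.59},
    {"dx": -4.77,"dy": 3.59},
    {"dx": -4.77,"dy": 3.59},
    {"dx": -4.77,"dy": 3.59},
    {"dx": -4.77,"dy": 3.59},
    {"dx": -4.77,"dy": 3.59},
    {"dx": -4.77,"dy": 3.59}
  ]
}}

```text
schema error: expected keys jaw, dx, dy, dz, spin
```

Call:
{"op": "carry_out", "data": {
  "targets": [
    {"jaw": 6,"dx": 0,"dy": 0,"dz": 0,"spin": 0.173},
    {"jaw": 6,"dx": 0,"dy": 0,"dz": 0,"spin": 0.173},
    {"jaw": 6,"dx": 0,"dy": 0,"dz": 0,"spin": 0.173},
    {"jaw": 6,"dx": 0,"dy": 0,"dz": 0,"spin": 0.173},
    {"jaw": 6,"dx": 0,"dy": 0,"dz": 0,"spin": 0.173},
    {"jaw": 6,"dx": 0,"dy": 0,"dz": 0,"spin": 0.173},
    {"jaw": 6,"dx": 0,"dy": 0,"dz": 0,"spin": 0.173},
    {"jaw": 6,"dx": 0,"dy": 0,"dz": 0,"spin": 0.17},
    {"jaw": 6,"dx": -4.77,"dy": 3.59,"dz": 0,"spin": 0},
    {"jaw": 6,"dx": -4.77,"dy": 3.59,"dz": 0,"spin": 0},
    {"jaw": 6,"dx": -4.77,"dy": 3.59,"dz": 0,"spin": 0},
    {"jaw": 6,"dx": -4.77,"dy": 3.59,"dz": 0,"spin": 0},
    {"jaw": 6,"dx": -4.77,"dy": 3.59,"dz": 0,"spin": 0},
    {"jaw": 6,"dx": -4.77,"dy": 3.59,"dz": 0,"spin": 0}
  ]
}}

```text
clock: 2.9
eef_pos: [354.6, 160.4, 203.9]
orientation: [179.9, -0.0, 78.5]
ft_force: [0.7, 0.7, 0.4]
finger_gap: 59.9
grip_force: 0.0
```

```bash
cat > to.py <<'E'
import sys
from h import *
def shift(x,y,z,yaw=None):
    """print tool shift (cm) from the measured pose to a world TCP point"""
    s=arm.observe();p=s["eef_pos"];a=np.radians(s["orientation"][2])
    d=np.array([x,y,z])-p
    c,n=np.cos(a),np.sin(a)
    print("t",round(s["clock"],2),"at",np.round(p,1),"rpy",np.round(s["orientation"],2),"F",np.round(s["ft_force"],1),"gap",round(s["finger_gap"],1),round(s["grip_force"],1))
    print("dx %.2f dy %.2f dz %.2f cm"%((c*d[0]+n*d[1])/10,(n*d[0]-c*d[1])/10,-d[2]/10), "" if yaw is None else "spin %.3f"%np.radians(s["orientation"][2]-yaw))
if __name__=="__main__": shift(*map(float,sys.argv[1:]))
E
python3 to.py 534 -215 120 78.5
python3 - <<'E'
from meas import *
for n in("top","side"):
    f=arm.grab_frame(n);C=cloud(f);px=f["pixels"].astype(int);X,Y,Z=[C[...,i] for i in range(3)]
    m=(px.max(2)<105)&(X>430)&(X<620)&(Y>60)&(Y<230)&(px[...,1]-px[...,0]<12)&(Z<20)
    m=cv2.morphologyEx(m.astype(np.uint8),cv2.MORPH_OPEN,np.ones((3,3)))
    v,u=np.nonzero(m); W=np.array([world(f,a,b,10) for a,b in zip(u,v)])
    print(n,"plate",len(W),rect(W[:,:2]),np.round(cv2.boxPoints(cv2.minAreaRect(W[:,:2].astype(np.float32)))).tolist(),"z",np.median(Z[m>0]))
    if n=="top":
        # side edges: fit lines through left/right limits per row
        L=[];R=[]
        for r in range(200,258):
            c=u[v==r]
            if len(c)>15: L.append(world(f,c.min()-.5,r,10)[:2]);R.append(world(f,c.max()+.5,r,10)[:2])
        for e in(L,R):
            e=np.array(e);k=np.polyfit(e[:,0],e[:,1],1);print("edge slope deg",np.degrees(np.arctan(k[0])),"y at x=450,650",np.polyval(k,[450,650]))
E
```

```text
t 2.9 at [354.6 160.4 203.9] rpy [ 1.7993e+02 -5.0000e-02  7.8510e+01] F [0.7 0.7 0.4] gap 59.9 0.0
dx -33.21 dy 25.05 dz 8.39 cm spin 0.000
top plate 1553 (array([538.3, 146.7]), array([ 69.5, 165.5]), 85.9) [[453.0, 118.0], [618.0, 106.0], [623.0, 175.0], [458.0, 187.0]] z 9.856012341743963
edge slope deg -4.6929756601544845 y at x=450,650 [188.22870419 171.81039609]
edge slope deg -4.137315853406851 y at x=450,650 [118.26517534 103.79806477]
side plate 581 (array([536.4, 141.1]), array([ 80.7, 170.4]), 85.26) [[448.0, 108.0], [618.0, 94.0], [625.0, 174.0], [455.0, 188.0]] z 11.002628867648127
```

Call:
{"op": "carry_out", "data": {
  "targets": [
    {"jaw": 6,"dx": -4.74,"dy": 3.58,"dz": 0,"spin": 0},
    {"jaw": 6,"dx": -4.74,"dy": 3.58,"dz": 0,"spin": 0},
    {"jaw": 6,"dx": -4.74,"dy": 3.58,"dz": 0,"spin": 0},
    {"jaw": 6,"dx": -4.74,"dy": 3.58,"dz": 0,"spin": 0},
    {"jaw": 6,"dx": -4.74,"dy": 3.58,"dz": 0,"spin": 0},
    {"jaw": 6,"dx": -4.74,"dy": 3.58,"dz": 0,"spin": 0},
    {"jaw": 6,"dx": -4.74,"dy": 3.58,"dz": 2,"spin": 0},
    {"jaw": 6,"dx": 0,"dy": 0,"dz": 3,"spin": 0},
    {"jaw": 6,"dx": 0,"dy": 0,"dz": 0,"spin": 0},
    {"jaw": 6,"dx": 0,"dy": 0,"dz": 0,"spin": 0}
  ]
}}

```text
clock: 4.25
eef_pos: [533.4, -212.1, 154.5]
orientation: [180.0, -0.0, 78.6]
ft_force: [-0.2, 0.0, 0.3]
finger_gap: 59.8
grip_force: 0.0
```

```bash
python3 to.py 534 -215 60 78.5
python3 - <<'E'
from meas import *
f=arm.grab_frame("wrist"); save(f,"w1.png"); print(np.round(f["world_from_camera"],2).tolist())
r=red(f,(280,210),400,20); print(r); print(np.round(pix(f,[[535,-208,20]]),0))
E
```

```text
t 4.25 at [ 533.4 -212.1  154.5] rpy [ 1.7998e+02 -1.0000e-02  7.8550e+01] F [-0.2  0.   0.3] gap 59.8 0.0
dx -0.27 dy 0.11 dz 9.45 cm spin 0.001
[[0.98, -0.19, -0.06, 547.92], [-0.2, -0.94, -0.28, -141.25], [0.0, 0.29, -0.96, 325.36], [0.0, 0.0, 0.0, 1.0]]
(np.int64(142), [np.float64(171.78169014084506), np.float64(195.55633802816902)], array([ 426.32798804, -188.75006928,   20.        ]))
[[277. 193.]]
```

View pics/w1.png

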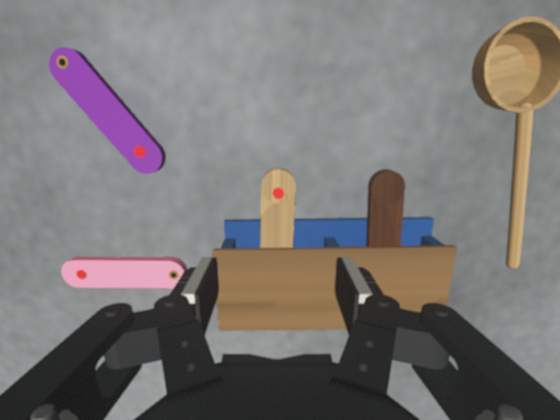

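The wrist view shows the pale fob's dot at (278,193), where I predicted (277,193). The fob lies along the tool x axis and the dark fob is clear at (386,208). I'm going down to grip.

Call:
{"op": "carry_out", "data": {
  "targets": [
    {"jaw": 6,"dx": -0.3,"dy": 0.1,"dz": 4,"spin": 0},
    {"jaw": 6,"dx": 0,"dy": 0,"dz": 4,"spin": 0},
    {"jaw": 6,"dx": 0,"dy": 0,"dz": 3,"spin": 0},
    {"jaw": 6,"dx": 0,"dy": 0,"dz": 2,"spin": 0},
    {"jaw": 6,"dx": 0,"dy": 0,"dz": 1.4,"spin": 0},
    {"jaw": 6,"dx": 0,"dy": 0,"dz": 0,"spin": 0},
    {"jaw": 6,"dx": 0,"dy": 0,"dz": 0,"spin": 0},
    {"jaw": 3,"dx": 0,"dy": 0,"dz": 0,"spin": 0},
    {"jaw": 3,"dx": 0,"dy": 0,"dz": 0,"spin": 0},
    {"jaw": 3,"dx": 0,"dy": 0,"dz": 0,"spin": 0},
    {"jaw": 3,"dx": 0,"dy": 0,"dz": 0,"spin": 0},
    {"jaw": 3,"dx": 0,"dy": 0,"dz": 0,"spin": 0}
  ]
}}

```text
clock: 5.8
eef_pos: [533.5, -216.2, 9.6]
orientation: [-180.0, -0.0, 78.5]
ft_force: [-0.3, 0.2, -0.2]
finger_gap: 30.2
grip_force: 0.0
```

```bash
python3 to.py 534 -215 10 78.5
python3 - <<'E'
from meas import *
f=arm.grab_frame("wrist"); print(red(f,(280,260),60,20))
E
```

```text
t 5.8 at [ 533.5 -216.2    9.6] rpy [-180.     -0.     78.48] F [-0.3  0.2 -0.2] gap 30.2 0.0
dx 0.13 dy 0.03 dz -0.04 cm spin -0.000
(np.int64(225), [np.float64(277.5733333333333), np.float64(241.32444444444445)], array([ 535.97464832, -208.41739161,   20.        ]))
```

Run:
```python
from meas import *
f=arm.grab_frame("wrist"); save(f,"w2.png")
```

```text
(no output)
```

View pics/w2.png

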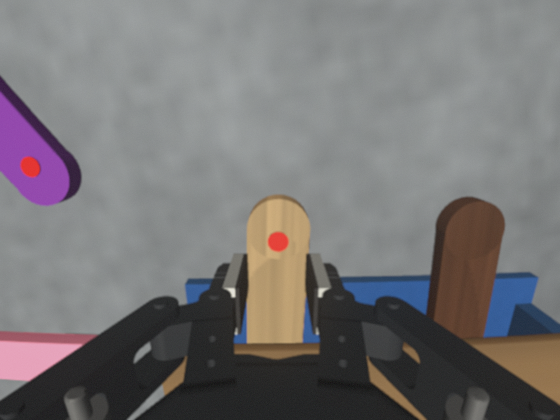

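The picture shows the fob (dot at 278,241) between the finger pads at columns 247 and 307. The jaw reached 30 mm with no force, so the tips seem to be above the fob. I'll check their height.

Run:
```python
from meas import *
f=arm.grab_frame("wrist");C=cloud(f)
for v in(262,280,300,320): print(v,[(u,np.round(C[v,u]).tolist()) for u in(230,238,243,278,312,317,322)])
f=arm.grab_frame("side");C=cloud(f)
p=pix(f,[[533.5,-216,10],[533.5,-216,20],[535,-208,20]]);print(p)
u,v=p[1].astype(int);im=cv2.resize(f["pixels"][v-45:v+30,u-50:u+50],None,fx=7,fy=7,interpolation=cv2.INTER_CUBIC)
cv2.imwrite("pics/s1.png",im[:,:,::-1])
```

```text
262 [(230, [501.0, -224.0, 0.0]), (238, [518.0, -202.0, 53.0]), (243, [521.0, -202.0, 53.0]), (278, [534.0, -221.0, 21.0]), (312, [552.0, -209.0, 52.0]), (317, [555.0, -210.0, 52.0]), (322, [557.0, -210.0, 53.0])]
280 [(230, [517.0, -202.0, 69.0]), (238, [520.0, -202.0, 70.0]), (243, [520.0, -208.0, 60.0]), (278, [531.0, -232.0, 21.0]), (312, [550.0, -210.0, 67.0]), (317, [552.0, -209.0, 70.0]), (322, [554.0, -209.0, 70.0])]
300 [(230, [520.0, -201.0, 86.0]), (238, [520.0, -208.0, 76.0]), (243, [518.0, -217.0, 62.0]), (278, [528.0, -247.0, 19.0]), (312, [549.0, -219.0, 69.0]), (317, [551.0, -214.0, 76.0]), (322, [552.0, -208.0, 86.0])]
320 [(230, [524.0, -197.0, 105.0]), (238, [517.0, -217.0, 76.0]), (243, [501.0, -264.0, 8.0]), (278, [526.0, -259.0, 22.0]), (312, [547.0, -226.0, 72.0]), (317, [549.0, -223.0, 76.0]), (322, [550.0, -202.0, 105.0])]
[[295.67208003 264.77759985]
 [295.81379715 261.88981787]
 [294.50325957 260.29007342]]
```

View pics/s1.png

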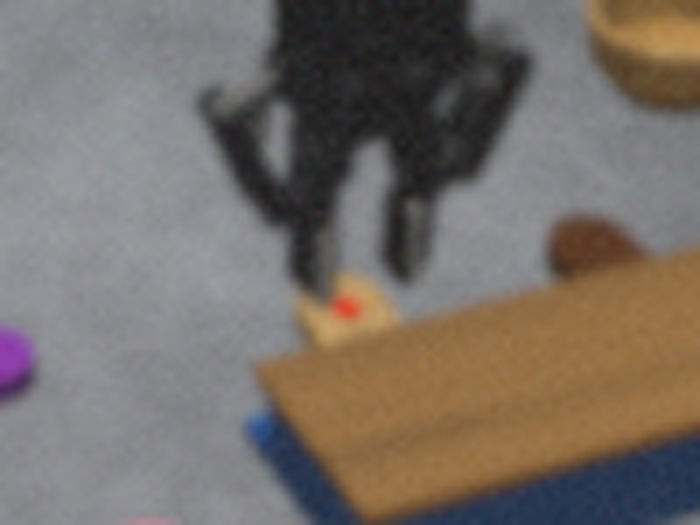

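The side crop shows both fingertips clearly above the fob (dot at 347,307). I'll measure the real tip height.

Run:
```python
from meas import *
f=arm.grab_frame("wrist");C=cloud(f)
for u in(236,240,314,318): print(u,[(v,np.round(C[v,u,1:]).tolist()) for v in range(248,264,2)])
f=arm.grab_frame("side");C=cloud(f);px=f["pixels"]
k=(np.abs(C[...,0]-534)<60)&(np.abs(C[...,1]+210)<30)&(C[...,2]>26)&(C[...,2]<120)
Z=C[k];print(len(Z),np.sort(Z[:,2])[:15].round(),Z[np.argsort(Z[:,2])[:5]].round())
```

```text
236 [(248, [-216.0, -0.0]), (250, [-216.0, 1.0]), (252, [-218.0, 1.0]), (254, [-201.0, 44.0]), (256, [-201.0, 47.0]), (258, [-202.0, 49.0]), (260, [-202.0, 50.0]), (262, [-202.0, 52.0])]
240 [(248, [-216.0, 1.0]), (250, [-217.0, 0.0]), (252, [-219.0, 0.0]), (254, [-202.0, 44.0]), (256, [-202.0, 46.0]), (258, [-202.0, 47.0]), (260, [-202.0, 51.0]), (262, [-202.0, 52.0])]
314 [(248, [-225.0, 1.0]), (250, [-227.0, 1.0]), (252, [-228.0, 0.0]), (254, [-209.0, 44.0]), (256, [-209.0, 46.0]), (258, [-209.0, 48.0]), (260, [-209.0, 51.0]), (262, [-209.0, 53.0])]
318 [(248, [-226.0, 1.0]), (250, [-227.0, 1.0]), (252, [-229.0, 1.0]), (254, [-209.0, 45.0]), (256, [-210.0, 46.0]), (258, [-210.0, 48.0]), (260, [-210.0, 51.0]), (262, [-210.0, 52.0])]
525 [38. 41. 41. 41. 41. 42. 42. 42. 43. 43. 43. 44. 44. 44. 45.] [[ 513. -210.   38.]
 [ 551. -211.   41.]
 [ 551. -229.   41.]
 [ 548. -215.   41.]
 [ 512. -221.   41.]]
```

The tips are about 33 mm above the reported TCP, and both cameras agree on that. I'll work from the measured tip height, so: open, go down 32 mm and close.

Call:
{"op": "carry_out", "data": {
  "targets": [
    {"jaw": 6,"dx": 0,"dy": 0,"dz": 0,"spin": 0},
    {"jaw": 6,"dx": 0,"dy": 0,"dz": 0,"spin": 0},
    {"jaw": 6,"dx": 0,"dy": 0,"dz": 0,"spin": 0},
    {"jaw": 6,"dx": 0,"dy": 0,"dz": 1,"spin": 0},
    {"jaw": 6,"dx": 0,"dy": 0,"dz": 1,"spin": 0},
    {"jaw": 6,"dx": 0,"dy": 0,"dz": 0.7,"spin": 0},
    {"jaw": 6,"dx": 0,"dy": 0,"dz": 0.5,"spin": 0},
    {"jaw": 6,"dx": 0,"dy": 0,"dz": 0,"spin": 0},
    {"jaw": 6,"dx": 0,"dy": 0,"dz": 0,"spin": 0}
  ]
}}

```text
clock: 7.22
eef_pos: [533.8, -216.3, -22.2]
orientation: [180.0, 0.0, 78.5]
ft_force: [-0.4, -0.3, -0.2]
finger_gap: 60.1
grip_force: 0.0
```

```bash
python3 to.py 534 -215 -22 78.5
python3 - <<'E'
from meas import *
f=arm.grab_frame("wrist");C=cloud(f);px=f["pixels"]
# first finger row per column (dark, not ground)
for u in (190,200,210,220,330,340,350,360):
    col=[(v,np.round(C[v,u]).tolist()) for v in range(225,330) if px[v,u].max()<75 or C[v,u,2]>25][:1]
    print(u,col)
print(red(f,(280,260),60,20))
E
```

```text
t 7.22 at [ 533.8 -216.3  -22.2] rpy [1.7998e+02 1.0000e-02 7.8490e+01] F [-0.4 -0.3 -0.2] gap 60.1 0.0
dx 0.13 dy -0.00 dz -0.02 cm spin -0.000
190 [(268, [495.0, -201.0, 19.0])]
200 [(267, [502.0, -199.0, 26.0])]
210 [(225, [548.0, -145.0, 149.0])]
220 [(244, [548.0, -145.0, 149.0])]
330 [(259, [548.0, -145.0, 149.0])]
340 [(258, [566.0, -212.0, 17.0])]
350 [(266, [569.0, -213.0, 25.0])]
360 [(268, [574.0, -217.0, 20.0])]
(np.int64(366), [np.float64(277.4344262295082), np.float64(266.40983606557376)], array([ 536.03407542, -208.49069299,   20.        ]))
```

Call:
{"op": "carry_out", "data": {
  "targets": [
    {"jaw": 3,"dx": 0,"dy": 0,"dz": 0,"spin": 0},
    {"jaw": 3,"dx": 0,"dy": 0,"dz": 0,"spin": 0},
    {"jaw": 3,"dx": 0,"dy": 0,"dz": 0,"spin": 0},
    {"jaw": 3,"dx": 0,"dy": 0,"dz": 0,"spin": 0},
    {"jaw": 3,"dx": 0,"dy": 0,"dz": 0,"spin": 0}
  ]
}}

```text
clock: 7.9
eef_pos: [533.8, -216.3, -21.8]
orientation: [180.0, 0.0, 78.5]
ft_force: [-1.4, 1.5, 5.0]
finger_gap: 34.2
grip_force: 60.3
```

Call:
{"op": "carry_out", "data": {
  "targets": [
    {"jaw": 3,"dx": 0,"dy": 0,"dz": -0.3,"spin": 0},
    {"jaw": 3,"dx": 1,"dy": 0,"dz": 0,"spin": 0},
    {"jaw": 3,"dx": 2,"dy": 0,"dz": 0,"spin": 0},
    {"jaw": 3,"dx": 2.5,"dy": 0,"dz": 0,"spin": 0},
    {"jaw": 3,"dx": 2.5,"dy": 0,"dz": 0,"spin": 0},
    {"jaw": 3,"dx": 2.5,"dy": 0,"dz": 0,"spin": 0},
    {"jaw": 3,"dx": 1,"dy": 0,"dz": -1,"spin": 0},
    {"jaw": 3,"dx": 0,"dy": 0,"dz": -3,"spin": 0},
    {"jaw": 3,"dx": 0,"dy": 0,"dz": -3,"spin": 0},
    {"jaw": 3,"dx": 0,"dy": 0,"dz": -1,"spin": 0},
    {"jaw": 3,"dx": 0,"dy": 0,"dz": 0,"spin": 0},
    {"jaw": 3,"dx": 0,"dy": 0,"dz": 0,"spin": 0}
  ]
}}

```text
clock: 9.4
eef_pos: [555.4, -103.4, 59.5]
orientation: [-179.9, 0.0, 78.5]
ft_force: [0.4, -0.2, -0.6]
finger_gap: 34.4
grip_force: 59.7
```

```bash
python3 to.py 560 130 50 -4.4
python3 - <<'E'
from meas import *
f=arm.grab_frame("wrist");print(red(f,(280,260),60,100)); C=cloud(f); print(C[240,278],C[262,278],C[285,278],C[300,278],C[310,278])
f=arm.grab_frame("side");C=cloud(f);px=f["pixels"].astype(int)
k=(px[...,0]-px[...,2]>50)&(px[...,0]>px[...,1]+10)&(C[...,2]>60)&(C[...,2]<130)&(np.abs(C[...,0]-550)<80)&(np.abs(C[...,1]+140)<140)
P=C[k];print(len(P),P.min(0).round(),P.max(0).round())
if len(P)>20:
    A=np.c_[P[:,:2]-P[:,:2].mean(0),np.ones(len(P))];print(np.linalg.lstsq(A,P[:,2],rcond=None)[0])
E
```

```text
t 9.4 at [ 555.4 -103.4   59.5] rpy [-1.7988e+02  1.0000e-02  7.8470e+01] F [ 0.4 -0.2 -0.6] gap 34.4 59.7
dx 22.96 dy -4.21 dz 0.95 cm spin 1.446
(np.int64(374), [np.float64(276.6818181818182), np.float64(265.9064171122995)], array([557.35210448, -96.09983644, 100.        ]))
[560.72864212 -82.58362998 101.50112354] [558.63412784 -92.90752078 102.75149532] [ 556.06620493 -105.61704964  101.30912663] [ 554.44584698 -113.6176195   101.64221979] [ 553.31311569 -119.21411591  101.69692361]
348 [ 515. -217.   94.] [574. -73. 124.]
[-8.94633718e-03  2.15064678e-02  1.01578220e+02]
```

Call:
{"op": "carry_out", "data": {
  "targets": [
    {"jaw": 3,"dx": 0,"dy": 0,"dz": 0,"spin": 0.181},
    {"jaw": 3,"dx": 0,"dy": 0,"dz": 0,"spin": 0.181},
    {"jaw": 3,"dx": 0,"dy": 0,"dz": 0,"spin": 0.181},
    {"jaw": 3,"dx": 0,"dy": 0,"dz": 0,"spin": 0.181},
    {"jaw": 3,"dx": 0,"dy": 0,"dz": 0,"spin": 0.181},
    {"jaw": 3,"dx": 0,"dy": 0,"dz": 0,"spin": 0.181},
    {"jaw": 3,"dx": 0,"dy": 0,"dz": 0,"spin": 0.18},
    {"jaw": 3,"dx": 0,"dy": 0,"dz": 0,"spin": 0.18},
    {"jaw": 3,"dx": -0.7,"dy": -4.9,"dz": 0,"spin": 0},
    {"jaw": 3,"dx": -0.7,"dy": -5,"dz": 0,"spin": 0},
    {"jaw": 3,"dx": -0.7,"dy": -5,"dz": 0,"spin": 0},
    {"jaw": 3,"dx": -0.8,"dy": -5,"dz": 0,"spin": 0},
    {"jaw": 3,"dx": -0.8,"dy": -4.9,"dz": 0,"spin": 0},
    {"jaw": 3,"dx": 0,"dy": 0,"dz": 0,"spin": 0},
    {"jaw": 3,"dx": 0,"dy": 0,"dz": 0,"spin": 0}
  ]
}}

```text
clock: 11.38
eef_pos: [529.6, 57.8, 66.3]
orientation: [-175.7, 0.0, 3.5]
ft_force: [-0.2, 0.6, -0.6]
finger_gap: 34.7
grip_force: 59.8
```

```bash
python3 to.py 537.2 146.3 -20 -4.4
python3 - <<'E'
from meas import *
f=arm.grab_frame("wrist"); save(f,"w3.png"); print(red(f,(280,260),60,101.5))
C=cloud(f);px=f["pixels"].astype(int)
k=(px[...,0]-px[...,2]>45)&(np.abs(C[...,2]-101.5)<6);P=C[k]
print(len(P),rect(P[:,:2])); A=np.c_[P[:,:2]-P[:,:2].mean(0),np.ones(len(P))];print(np.linalg.lstsq(A,P[:,2],rcond=None)[0])
E
```

```text
t 11.38 at [529.6  57.8  66.3] rpy [-1.7567e+02  4.0000e-02  3.4500e+00] F [-0.2  0.6 -0.6] gap 34.7 59.8
dx 1.29 dy -8.79 dz 8.63 cm spin 0.137
(np.int64(147), [np.float64(274.94557823129253), np.float64(265.8503401360544)], array([535.05390358,  55.89657292, 101.5       ]))
2101 (array([581.4,  92.5]), array([217.5,  54.5]), 36.16)
[-2.53440899e-03 -3.93813347e-02  1.06913953e+02]
```

View pics/w3.png

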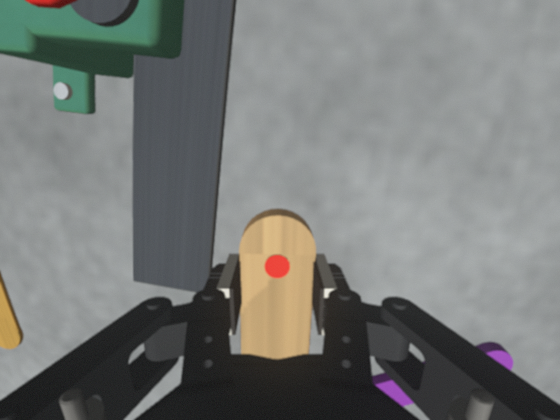

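The picture shows the fob held straight, dot at (277,266), with the plate still to its left and the press head at the top left. The arm stopped short and leans about 4°, so I'll check whether it settles.

Call:
{"op": "carry_out", "data": {
  "targets": [
    {"jaw": 3,"dx": 0,"dy": 0,"dz": 0,"spin": 0},
    {"jaw": 3,"dx": 0,"dy": 0,"dz": 0,"spin": 0}
  ]
}}

```text
clock: 11.68
eef_pos: [529.5, 57.5, 66.1]
orientation: [-175.6, 0.1, 3.4]
ft_force: [-0.2, -0.2, -0.8]
finger_gap: 34.3
grip_force: 59.8
```

```bash
python3 to.py 537.2 146.3 -20 -4.4; python3 -c "
from h import *
s=arm.observe();print(s['qpos'].round(2),s['qvel'].round(2),s['effort'].round(1))"
```

```text
t 11.68 at [529.5  57.5  66.1] rpy [-1.7564e+02  7.0000e-02  3.4100e+00] F [-0.2 -0.2 -0.8] gap 34.3 59.8
dx 1.30 dy -8.82 dz 8.61 cm spin 0.136
[  3.35  21.21 -20.75  48.11   4.36 179.94] [ 0.07  0.08  0.01  0.02  0.08 -0.1 ] [  0.  -43.5  22.1   0.    0.3   0. ]
```

Call:
{"op": "carry_out", "data": {
  "targets": [
    {"jaw": 3,"dx": 0,"dy": 0,"dz": -3,"spin": 0},
    {"jaw": 3,"dx": 0,"dy": 0,"dz": -3,"spin": 0},
    {"jaw": 3,"dx": 0,"dy": 0,"dz": 0,"spin": -0.18},
    {"jaw": 3,"dx": 0,"dy": 0,"dz": 0,"spin": -0.18},
    {"jaw": 3,"dx": 0,"dy": 0,"dz": 0,"spin": 0}
  ]
}}

```text
clock: 12.3
eef_pos: [529.7, 53.2, 126.0]
orientation: [-175.9, -1.5, 23.9]
ft_force: [0.4, 0.2, -0.5]
finger_gap: 34.6
grip_force: 59.9
```

```bash
python3 to.py 537.2 146.3 -20 -4.4; python3 -c "
from h import *
s=arm.observe();print(s['qpos'].round(2))"
```

```text
t 12.3 at [529.7  53.2 126. ] rpy [-175.89   -1.46   23.88] F [ 0.4  0.2 -0.5] gap 34.6 59.9
dx 4.45 dy -8.21 dz 14.60 cm spin 0.494
[  2.88  18.25 -15.32  56.54   4.36 158.94]
```

The last joint hit its +180° limit, which left a small tilt. I'll unwind it the long way round, at a height clear of everything.

Call:
{"op": "carry_out", "data": {
  "targets": [
    {"jaw": 3,"dx": 0,"dy": 0,"dz": 0,"spin": -0.184},
    {"jaw": 3,"dx": 0,"dy": 0,"dz": 0,"spin": -0.184},
    {"jaw": 3,"dx": 0,"dy": 0,"dz": 0,"spin": -0.184},
    {"jaw": 3,"dx": 0,"dy": 0,"dz": 0,"spin": -0.184},
    {"jaw": 3,"dx": 0,"dy": 0,"dz": 0,"spin": -0.184},
    {"jaw": 3,"dx": 0,"dy": 0,"dz": 0,"spin": -0.184},
    {"jaw": 3,"dx": 0,"dy": 0,"dz": 0,"spin": -0.184},
    {"jaw": 3,"dx": 0,"dy": 0,"dz": 0,"spin": -0.184},
    {"jaw": 3,"dx": 0,"dy": 0,"dz": 0,"spin": -0.184},
    {"jaw": 3,"dx": 0,"dy": 0,"dz": 0,"spin": -0.184},
    {"jaw": 3,"dx": 0,"dy": 0,"dz": 0,"spin": -0.184},
    {"jaw": 3,"dx": 0,"dy": 0,"dz": 0,"spin": -0.184},
    {"jaw": 3,"dx": 0,"dy": 0,"dz": 0,"spin": -0.184},
    {"jaw": 3,"dx": 0,"dy": 0,"dz": 0,"spin": -0.184},
    {"jaw": 3,"dx": 0,"dy": 0,"dz": 0,"spin": -0.184},
    {"jaw": 3,"dx": 0,"dy": 0,"dz": 0,"spin": -0.184},
    {"jaw": 3,"dx": 0,"dy": 0,"dz": 0,"spin": -0.184},
    {"jaw": 3,"dx": 0,"dy": 0,"dz": 0,"spin": -0.184}
  ]
}}

```text
clock: 14.55
eef_pos: [529.6, 53.3, 125.7]
orientation: [176.2, 2.1, -146.1]
ft_force: [-0.5, 0.5, -0.2]
finger_gap: 34.5
grip_force: 59.9
```

Call:
{"op": "carry_out", "data": {
  "targets": [
    {"jaw": 3,"dx": 0,"dy": 0,"dz": 0,"spin": -0.184},
    {"jaw": 3,"dx": 0,"dy": 0,"dz": 0,"spin": -0.184},
    {"jaw": 3,"dx": 0,"dy": 0,"dz": 0,"spin": -0.184},
    {"jaw": 3,"dx": 0,"dy": 0,"dz": 0,"spin": -0.184},
    {"jaw": 3,"dx": 0,"dy": 0,"dz": 0,"spin": -0.184},
    {"jaw": 3,"dx": 0,"dy": 0,"dz": 0,"spin": -0.184},
    {"jaw": 3,"dx": 0,"dy": 0,"dz": 0,"spin": -0.184},
    {"jaw": 3,"dx": 0,"dy": 0,"dz": 0,"spin": -0.184},
    {"jaw": 3,"dx": 0,"dy": 0,"dz": 0,"spin": -0.184},
    {"jaw": 3,"dx": 0,"dy": 0,"dz": 0,"spin": -0.184},
    {"jaw": 3,"dx": 0,"dy": 0,"dz": 0,"spin": -0.184},
    {"jaw": 3,"dx": 0,"dy": 0,"dz": 0,"spin": -0.184},
    {"jaw": 3,"dx": 0,"dy": 0,"dz": 0,"spin": -0.184},
    {"jaw": 3,"dx": 0,"dy": 0,"dz": 0,"spin": 0}
  ]
}}

```text
clock: 16.3
eef_pos: [529.6, 53.3, 125.8]
orientation: [-175.8, 1.1, -9.3]
ft_force: [-0.1, -0.4, -1.0]
finger_gap: 34.6
grip_force: 59.8
```

```bash
python3 to.py 537.2 146.3 -20 -4.4; python3 -c "
from h import *
s=arm.observe();print(s['qpos'].round(2))"
```

```text
t 16.3 at [529.6  53.3 125.8] rpy [-175.77    1.05   -9.34] F [-0.1 -0.4 -1. ] gap 34.6 59.8
dx -0.76 dy -9.30 dz 14.58 cm spin -0.086
[   2.9    18.27  -15.33   56.53    4.36 -167.73]
```

Call:
{"op": "carry_out", "data": {
  "targets": [
    {"jaw": 3,"dx": 0,"dy": 0,"dz": 0,"spin": -0.1},
    {"jaw": 3,"dx": 0,"dy": 0,"dz": 0,"spin": -0.11},
    {"jaw": 3,"dx": 0,"dy": 2,"dz": 0,"spin": 0},
    {"jaw": 3,"dx": 0,"dy": 2,"dz": 0,"spin": 0},
    {"jaw": 3,"dx": 0,"dy": 0,"dz": 0,"spin": 0}
  ]
}}

```text
clock: 16.92
eef_pos: [530.8, 31.9, 122.8]
orientation: [-176.6, 0.1, 1.1]
ft_force: [-0.5, 0.2, -0.4]
finger_gap: 34.4
grip_force: 59.7
```

```bash
python3 to.py 537.2 146.3 -20 -4.4; python3 -c "
from h import *
s=arm.observe();print(s['qpos'].round(2))"
```

```text
t 16.93 at [530.8  31.9 122.8] rpy [-1.7661e+02  1.5000e-01  1.0700e+00] F [-0.5  0.2 -0.4] gap 34.4 59.7
dx 0.85 dy -11.43 dz 14.28 cm spin 0.096
[   1.21   18.36  -15.61   56.17    3.39 -179.86]
```

Call:
{"op": "carry_out", "data": {
  "targets": [
    {"jaw": 3,"dx": 0,"dy": 2,"dz": 0,"spin": 0},
    {"jaw": 3,"dx": 0,"dy": 2,"dz": 0,"spin": 0},
    {"jaw": 3,"dx": 0,"dy": 2,"dz": 0,"spin": 0},
    {"jaw": 3,"dx": 0,"dy": 2,"dz": 0,"spin": 0},
    {"jaw": 3,"dx": 0,"dy": 0,"dz": 0,"spin": 0}
  ]
}}

```text
clock: 17.55
eef_pos: [531.5, -10.2, 119.1]
orientation: [-178.5, 0.1, -2.2]
ft_force: [0.1, -0.2, -1.0]
finger_gap: 34.3
grip_force: 59.7
```

```bash
python3 to.py 537.2 146.3 -20 -4.4; python3 -c "
from h import *
s=arm.observe();print(s['qpos'].round(2))"
```

```text
t 17.55 at [531.5 -10.2 119.1] rpy [-1.7849e+02  1.4000e-01 -2.1500e+00] F [ 0.1 -0.2 -1. ] gap 34.3 59.7
dx -0.02 dy -15.66 dz 13.91 cm spin 0.039
[  -2.09   18.51  -15.9    55.73    1.51 -179.94]
```

Call:
{"op": "carry_out", "data": {
  "targets": [
    {"jaw": 3,"dx": 0,"dy": 2.1,"dz": 0,"spin": 0},
    {"jaw": 3,"dx": 0,"dy": 2.1,"dz": 0,"spin": 0},
    {"jaw": 3,"dx": 0,"dy": 2.1,"dz": 0,"spin": 0},
    {"jaw": 3,"dx": 0,"dy": 0,"dz": 0,"spin": 0}
  ]
}}

```text
clock: 18.05
eef_pos: [530.2, -43.5, 118.0]
orientation: [-180.0, 0.1, -4.8]
ft_force: [0.0, -0.2, -0.9]
finger_gap: 34.6
grip_force: 59.8
```

```bash
python3 to.py 537.2 146.3 -20 -4.4; python3 -c "
from h import *
s=arm.observe();print(s['qpos'].round(2))"
```

```text
t 18.05 at [530.2 -43.5 118. ] rpy [-1.7998e+02  1.4000e-01 -4.7700e+00] F [ 0.  -0.2 -0.9] gap 34.6 59.8
dx -0.88 dy -18.97 dz 13.80 cm spin -0.006
[-4.7100e+00  1.8600e+01 -1.5920e+01  5.5620e+01  2.0000e-02 -1.7994e+02]
```

Call:
{"op": "carry_out", "data": {
  "targets": [
    {"jaw": 3,"dx": -0.2,"dy": -4.7,"dz": 0,"spin": 0},
    {"jaw": 3,"dx": -0.2,"dy": -4.8,"dz": 0,"spin": 0},
    {"jaw": 3,"dx": -0.2,"dy": -4.8,"dz": 0,"spin": 0},
    {"jaw": 3,"dx": -0.3,"dy": -4.7,"dz": 0,"spin": -0.006},
    {"jaw": 3,"dx": 0,"dy": 0,"dz": 4,"spin": 0},
    {"jaw": 3,"dx": 0,"dy": 0,"dz": 4,"spin": 0},
    {"jaw": 3,"dx": 0,"dy": 0,"dz": 0,"spin": 0},
    {"jaw": 3,"dx": 0,"dy": 0,"dz": 0,"spin": 0}
  ]
}}

```text
clock: 19.05
eef_pos: [537.5, 147.5, 39.3]
orientation: [-179.9, 0.1, -4.4]
ft_force: [0.5, -0.6, 0.6]
finger_gap: 34.7
grip_force: 59.8
```

```bash
python3 to.py 537.2 146.3 -20 -4.4
python3 - <<'E'
from meas import *
z=arm.observe()["eef_pos"][2]+42
f=arm.grab_frame("wrist"); save(f,"w4.png"); print(red(f,(280,260),60,z))
E
```

```text
t 19.05 at [537.5 147.5  39.3] rpy [-1.7994e+02  7.0000e-02 -4.3500e+00] F [ 0.5 -0.6  0.6] gap 34.7 59.8
dx -0.02 dy 0.13 dz 5.93 cm spin 0.001
(np.int64(79), [np.float64(275.69620253164555), np.float64(266.72151898734177)], array([545.76594617, 146.88951819,  81.27320785]))
```

View pics/w4.png

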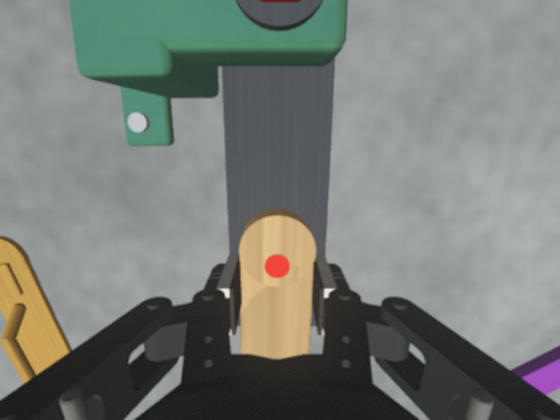

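The fob is lined up over the plate: dot at (277,266), plate centreline at about column 278, head starting at row 62. I'm lowering and releasing it.

Call:
{"op": "carry_out", "data": {
  "targets": [
    {"jaw": 3,"dx": 0,"dy": 0.1,"dz": 2.5,"spin": 0},
    {"jaw": 3,"dx": 0,"dy": 0,"dz": 2,"spin": 0},
    {"jaw": 3,"dx": 0,"dy": 0,"dz": 0.8,"spin": 0},
    {"jaw": 3,"dx": 0,"dy": 0,"dz": 0.3,"spin": 0},
    {"jaw": 3,"dx": 0,"dy": 0,"dz": 0.2,"spin": 0},
    {"jaw": 3,"dx": 0,"dy": 0,"dz": 0,"spin": 0},
    {"jaw": 3,"dx": 0,"dy": 0,"dz": 0,"spin": 0}
  ]
}}

```text
clock: 19.98
eef_pos: [537.5, 146.6, -18.4]
orientation: [-179.9, 0.0, -4.4]
ft_force: [-2.3, -0.2, 5.8]
finger_gap: 34.2
grip_force: 63.5
```

Call:
{"op": "carry_out", "data": {
  "targets": [
    {"jaw": 3,"dx": 0,"dy": 0,"dz": 0.1,"spin": 0},
    {"jaw": 3,"dx": 0,"dy": 0,"dz": 0,"spin": 0}
  ]
}}

```text
clock: 20.23
eef_pos: [537.6, 146.6, -18.4]
orientation: [-179.9, -0.0, -4.4]
ft_force: [-3.8, -0.8, 13.0]
finger_gap: 34.5
grip_force: 67.6
```

Contact with the plate. Opening to release, then rising.

Call:
{"op": "carry_out", "data": {
  "targets": [
    {"jaw": 5.5,"dx": 0,"dy": 0,"dz": 0,"spin": 0},
    {"jaw": 5.5,"dx": 0,"dy": 0,"dz": 0,"spin": 0},
    {"jaw": 5.5,"dx": 0,"dy": 0,"dz": 0,"spin": 0},
    {"jaw": 5.5,"dx": 0,"dy": 0,"dz": 0,"spin": 0},
    {"jaw": 5.5,"dx": 0,"dy": 0,"dz": -3,"spin": 0},
    {"jaw": 5.5,"dx": 0,"dy": 0,"dz": -4,"spin": 0},
    {"jaw": 5.5,"dx": 0,"dy": 0,"dz": -4,"spin": 0},
    {"jaw": 5.5,"dx": 0,"dy": 0,"dz": 0,"spin": 0},
    {"jaw": 5.5,"dx": 0,"dy": 0,"dz": 0,"spin": 0}
  ]
}}

```text
clock: 21.35
eef_pos: [536.2, 146.2, 88.6]
orientation: [-180.0, 0.2, -4.3]
ft_force: [-0.2, 0.7, -0.7]
finger_gap: 54.7
grip_force: 0.0
```

```bash
cat > fobpose.py <<'E'
from meas import *
def fobpose(n):
    f=arm.grab_frame(n);C=cloud(f);px=f["pixels"].astype(int);X,Y,Z=[C[...,i] for i in range(3)]
    k=(px[...,0]-px[...,2]>45)&(px[...,1]>90)&(Z>15)&(Z<29)&(np.abs(X-560)<160)&(np.abs(Y-140)<60)
    k=cv2.morphologyEx(k.astype(np.uint8),cv2.MORPH_OPEN,np.ones((3,3)))
    v,u=np.nonzero(k);W=np.array([world(f,a,b,22) for a,b in zip(u,v)])
    print(n,"fob",len(W),rect(W[:,:2]),"z",np.median(Z[k>0]))
    m=(px[...,0]>140)&(px[...,1]<70)&(px[...,2]<70)&(Z>10)&(np.abs(X-560)<130)&(np.abs(Y-140)<60)
    nl,_,st,ce=cv2.connectedComponentsWithStats(m.astype(np.uint8))
    for i in range(1,nl):
        if st[i,4]>4:
            z=137 if np.median(Z[_==i])>60 else 22
            p=world(f,*ce[i],z);d=p[:2]-[654.4,137.3];a=np.radians(-4.4)
            print("  red n",st[i,4],ce[i].round(1),"z",z,p.round(1),"in press",np.round([d@[np.cos(a),np.sin(a)],d@[-np.sin(a),np.cos(a)]],1))
    return f
E
python3 to.py 537.2 146.3 90 -4.4
python3 - <<'E'
from fobpose import *
for n in("wrist","top","side"): fobpose(n)
E
```

```text
t 21.35 at [536.2 146.2  88.6] rpy [-179.98    0.18   -4.35] F [-0.2  0.7 -0.7] gap 54.7 0.0
dx 0.10 dy -0.02 dz -0.14 cm spin 0.001
wrist fob 6063 (array([497.1, 150.5]), array([ 35.7, 149.2]), 83.96) z 22.521231281063592
  red n 2345 [272.9  22.7] z 137 [645.3 138.8 137. ] in press [-9.2  0.8]
  red n 36 [272.4   5.3] z 137 [651.  138.6 137. ] in press [-3.5  1. ]
  red n 5 [263.    4.6] z 137 [651.5 141.9 137. ] in press [-3.2  4.4]
  red n 7 [264.7  10.1] z 137 [649.7 141.5 137. ] in press [-5.1  3.8]
  red n 6 [282.7  10. ] z 137 [649.2 135.  137. ] in press [-5.  -2.7]
  red n 5 [288.8  10.2] z 137 [649.  132.8 137. ] in press [-5.1 -4.9]
  red n 5 [280.2  12. ] z 137 [648.6 135.9 137. ] in press [-5.7 -1.8]
  red n 6 [268.   13.3] z 137 [648.5 140.4 137. ] in press [-6.1  2.6]
  red n 8 [277.8  15. ] z 137 [647.7 136.9 137. ] in press [-6.7 -0.9]
  red n 8 [274.1  17.9] z 137 [646.8 138.3 137. ] in press [-7.6  0.4]
  red n 74 [276.1 204.6] z 22 [546.1 145.4  22. ] in press [-108.6   -0.3]
top fob 225 (array([511.2, 147.3]), array([32. , 72.6]), 88.47) z 22.250700762148426
  red n 164 [194.6 177.5] z 137 [654.4 136.9 137. ] in press [ 0.1 -0.4]
  red n 8 [199.1 229.9] z 22 [544.7 146.   22. ] in press [-110.     0.3]
side fob 281 (array([495.4, 147.3]), array([ 46.7, 149.9]), 84.51) z 22.99414450279926
  red n 37 [261.8 170.3] z 137 [650.4 131.8 137. ] in press [-3.6 -5.8]
```

Step 1 placement checks out: fob flat at z 22.5, dot about 109 mm short of the punch. Now I'll turn the tool round so its camera side faces away from the press, and move over the other end.

Call:
{"op": "carry_out", "data": {
  "targets": [
    {"jaw": 5.5,"dx": 0,"dy": 0,"dz": -1,"spin": 0.176},
    {"jaw": 5.5,"dx": 0,"dy": 0,"dz": 0,"spin": 0.176},
    {"jaw": 5.5,"dx": 0,"dy": 0,"dz": 0,"spin": 0.176},
    {"jaw": 5.5,"dx": 0,"dy": 0,"dz": 0,"spin": 0.176},
    {"jaw": 5.5,"dx": 0,"dy": 0,"dz": 0,"spin": 0.176},
    {"jaw": 5.5,"dx": 0,"dy": 0,"dz": 0,"spin": 0.176},
    {"jaw": 5.5,"dx": 0,"dy": 0,"dz": 0,"spin": 0.176},
    {"jaw": 5.5,"dx": 0,"dy": 0,"dz": 0,"spin": 0.176},
    {"jaw": 5.5,"dx": 0,"dy": 0,"dz": 0,"spin": 0.176},
    {"jaw": 5.5,"dx": 0,"dy": 0,"dz": 0,"spin": 0.176},
    {"jaw": 5.5,"dx": 0,"dy": 0,"dz": 0,"spin": 0.176},
    {"jaw": 5.5,"dx": 0,"dy": 0,"dz": 0,"spin": 0.176},
    {"jaw": 5.5,"dx": 0,"dy": 0,"dz": 0,"spin": 0.176},
    {"jaw": 5.5,"dx": 0,"dy": 0,"dz": 0,"spin": 0.176},
    {"jaw": 5.5,"dx": 0,"dy": 0,"dz": 0,"spin": 0.176},
    {"jaw": 5.5,"dx": 0,"dy": 0,"dz": 0,"spin": 0.176},
    {"jaw": 5.5,"dx": 0,"dy": 0,"dz": 0,"spin": 0.176},
    {"jaw": 5.5,"dx": 0,"dy": 0,"dz": 0,"spin": 0.176}
  ]
}}

```text
clock: 23.75
eef_pos: [535.8, 146.1, 97.8]
orientation: [-180.0, -0.3, 173.8]
ft_force: [0.6, 0.1, 0.5]
finger_gap: 55.4
grip_force: 0.0
```

Call:
{"op": "carry_out", "data": {
  "targets": [
    {"jaw": 5.5,"dx": 4.5,"dy": 0,"dz": 0,"spin": 0},
    {"jaw": 5.5,"dx": 4.5,"dy": 0,"dz": 0,"spin": 0},
    {"jaw": 5.5,"dx": 0,"dy": 0,"dz": 0,"spin": 0},
    {"jaw": 5.5,"dx": 0,"dy": 0,"dz": 0,"spin": 0}
  ]
}}

```text
clock: 24.25
eef_pos: [447.6, 155.6, 99.0]
orientation: [180.0, -0.1, 174.1]
ft_force: [0.4, 0.2, -0.1]
finger_gap: 55.1
grip_force: 0.0
```

```bash
python3 to.py 446.5 155.9 -20 174
python3 - <<'E'
from fobpose import *
f=fobpose("wrist"); save(f,"w5.png"); fobpose("top")
E
```

```text
t 24.25 at [447.6 155.6  99. ] rpy [ 1.7998e+02 -1.2000e-01  1.7415e+02] F [ 0.4  0.2 -0.1] gap 55.1 0.0
dx 0.12 dy 0.02 dz 11.90 cm spin 0.003
wrist fob 5482 (array([496.4, 150.7]), array([ 35.7, 149.7]), 84.01) z 22.53450292758893
  red n 62 [276.4 311.9] z 22 [546.6 145.2  22. ] in press [-108.1   -0.4]
top fob 475 (array([495.9, 150. ]), array([ 35.3, 146.3]), 84.64) z 22.064976940770293
  red n 163 [194.5 177.5] z 137 [654.5 137.  137. ] in press [ 0.1 -0.3]
  red n 9 [199.1 229.7] z 22 [545.3 146.   22. ] in press [-109.5    0.3]
```

View pics/w5.png

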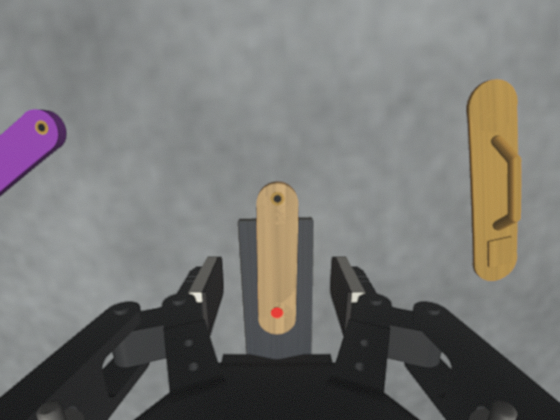

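The picture shows the fob with its eyelet at (277,199), dot at (277,312), plate end corners near (239,220) and (313,217), and latch clear at (495,180). I'll check the plate end in this camera against the press estimate.

Run:
```python
from meas import *
f=arm.grab_frame("wrist");px=f["pixels"].astype(int);C=cloud(f)
m=(px.max(2)<110)&(C[...,2]>5)&(C[...,2]<16)
L=[];R=[]
g=px.sum(2)
for v in range(228,250):
    for lst,(a,b) in((L,(228,254)),(R,(300,324))):
        d=np.abs(np.diff(cv2.GaussianBlur(g[v:v+1,a:b].astype(np.float32),(3,1),0)[0])); w=np.where(d>d.max()*.5,d,0); u=a+.5+(w*np.arange(len(d))).sum()/w.sum()
        lst.append(world(f,u,v,10)[:2])
L,R=np.array(L),np.array(R)
for e in(L,R):
    k=np.polyfit(e[:,0],e[:,1],1);print("edge deg",np.degrees(np.arctan(k[0])),"y at 455:",np.polyval(k,455),"at 654:",np.polyval(k,654), "res",np.std(e[:,1]-np.polyval(k,e[:,0])))
E_=[]
for u in list(range(243,254))+list(range(300,310)):
    d=np.abs(np.diff(g[208:232,u])); w=np.where(d>d.max()*.5,d,0); E_.append(world(f,u,208.5+(w*np.arange(len(d))).sum()/w.sum(),10)[:2])
E_=np.array(E_);k=np.polyfit(E_[:,1],E_[:,0],1);print("end deg",-np.degrees(np.arctan(k[0])),"x at y=152.6:",np.polyval(k,152.6),"res",np.std(E_[:,0]-np.polyval(k,E_[:,1])))
```

```text
edge deg -4.42471153217547 y at 455: 118.40468840883946 at 654: 103.00613366613109 res 0.17542112071049581
edge deg -4.0855334474185865 y at 455: 187.91577473544766 at 654: 173.70177992888964 res 0.07213486107454237
end deg -4.484614484851269 x at y=152.6: 455.5485932652941 res 0.11500885672203646
```

Both cameras agree on the press pose to about 1 mm. Going down to grip the eyelet end.

Call:
{"op": "carry_out", "data": {
  "targets": [
    {"jaw": 5.5,"dx": 0.1,"dy": 0,"dz": 4,"spin": 0},
    {"jaw": 5.5,"dx": 0,"dy": 0,"dz": 4,"spin": 0},
    {"jaw": 5.5,"dx": 0,"dy": 0,"dz": 2,"spin": 0},
    {"jaw": 5.5,"dx": 0,"dy": 0,"dz": 1.1,"spin": 0},
    {"jaw": 5.5,"dx": 0,"dy": 0,"dz": 0.5,"spin": 0},
    {"jaw": 5.5,"dx": 0,"dy": 0,"dz": 0,"spin": 0},
    {"jaw": 5.5,"dx": 0,"dy": 0,"dz": 0,"spin": 0},
    {"jaw": 3,"dx": 0,"dy": 0,"dz": 0,"spin": 0},
    {"jaw": 3,"dx": 0,"dy": 0,"dz": 0,"spin": 0},
    {"jaw": 3,"dx": 0,"dy": 0,"dz": 0,"spin": 0},
    {"jaw": 3,"dx": 0,"dy": 0,"dz": 0,"spin": 0},
    {"jaw": 3,"dx": 0,"dy": 0,"dz": 0,"spin": 0}
  ]
}}

```text
clock: 25.9
eef_pos: [446.5, 155.9, -15.6]
orientation: [179.9, -0.1, 174.1]
ft_force: [-0.7, -0.5, 4.3]
finger_gap: 34.3
grip_force: 59.8
```

```bash
python3 to.py 446.5 155.9 -17 174
python3 - <<'E'
from fobpose import *
fobpose("wrist"); fobpose("top");fobpose("side")
E
```

```text
t 25.9 at [446.5 155.9 -15.6] rpy [ 1.7994e+02 -6.0000e-02  1.7414e+02] F [-0.7 -0.5  4.3] gap 34.3 59.8
dx 0.00 dy 0.00 dz 0.14 cm spin 0.003
wrist fob 8157 (array([458.2, 154.5]), array([35.8, 76.1]), 84.1) z 22.545164101023914
top fob 362 (array([525. , 147.2]), array([35.8, 87.9]), 84.41) z 22.489127630160624
  red n 164 [194.6 177.4] z 137 [654.6 136.9 137. ] in press [ 0.2 -0.4]
  red n 9 [199.1 229.7] z 22 [545.3 146.   22. ] in press [-109.5    0.3]
side fob 232 (array([495.5, 148.2]), array([ 45., 150.]), 84.51) z 23.272772909683738
  red n 35 [261.8 170.4] z 137 [650.1 131.1 137. ] in press [-3.8 -6.5]
```

Call:
{"op": "carry_out", "data": {
  "targets": [
    {"jaw": 3,"dx": -1.5,"dy": 0.05,"dz": 0,"spin": 0},
    {"jaw": 3,"dx": -2,"dy": 0.06,"dz": 0,"spin": 0},
    {"jaw": 3,"dx": -2,"dy": 0.06,"dz": 0,"spin": 0},
    {"jaw": 3,"dx": -2,"dy": 0.06,"dz": 0,"spin": 0},
    {"jaw": 3,"dx": -2,"dy": 0.06,"dz": 0,"spin": 0},
    {"jaw": 3,"dx": -1,"dy": 0.04,"dz": 0,"spin": 0},
    {"jaw": 3,"dx": 0,"dy": 0,"dz": 0,"spin": 0},
    {"jaw": 3,"dx": 0,"dy": 0,"dz": 0,"spin": 0}
  ]
}}

```text
clock: 27.05
eef_pos: [550.2, 148.5, -15.6]
orientation: [179.9, -0.2, 174.1]
ft_force: [-3.5, 0.3, 8.5]
finger_gap: 34.2
grip_force: 60.4
```

```bash
python3 to.py 555.3 148.0 -17 174
python3 - <<'E'
from fobpose import *
fobpose("wrist"); f=fobpose("top");fobpose("side")
E
```

```text
t 27.05 at [550.2 148.5 -15.6] rpy [179.94  -0.18 174.14] F [-3.5  0.3  8.5] gap 34.2 60.4
dx -0.52 dy 0.01 dz 0.14 cm spin 0.003
wrist fob 8280 (array([561.7, 147. ]), array([35.9, 76.6]), 84.07) z 22.554764144763325
top fob 163 (array([589.5, 140.1]), array([ 32.5, 112.6]), 88.6) z 22.078173208865337
  red n 150 [195.2 177.3] z 137 [654.9 135.4 137. ] in press [ 0.6 -1.9]
side fob 214 (array([598. , 140.7]), array([ 46.7, 150.5]), 84.59) z 22.938997816650215
  red n 36 [261.8 170.4] z 137 [650.  131.5 137. ] in press [-3.9 -6.1]
```

Call:
{"op": "carry_out", "data": {
  "targets": [
    {"jaw": 3,"dx": -0.3,"dy": 0,"dz": 0,"spin": 0},
    {"jaw": 3,"dx": -0.2,"dy": 0,"dz": 0,"spin": 0},
    {"jaw": 3,"dx": 0,"dy": 0,"dz": 0,"spin": 0},
    {"jaw": 3,"dx": 0,"dy": 0,"dz": 0,"spin": 0}
  ]
}}

```text
clock: 27.7
eef_pos: [552.3, 148.2, -15.7]
orientation: [179.9, -0.4, 174.2]
ft_force: [-8.1, 1.4, 14.1]
finger_gap: 34.0
grip_force: 61.0
```

```bash
python3 to.py 555.3 148.0 -17 174
python3 - <<'E'
from fobpose import *
fobpose("wrist");fobpose("side")
E
```

```text
t 27.7 at [552.3 148.2 -15.7] rpy [179.93  -0.44 174.19] F [-8.1  1.4 14.1] gap 34.0 61.0
dx -0.30 dy 0.01 dz 0.13 cm spin 0.003
wrist fob 8310 (array([563.9, 146.7]), array([35.9, 76.3]), 84.1) z 22.55340811593041
side fob 211 (array([600.9, 140.4]), array([ 46.9, 150.8]), 84.58) z 22.962114459230293
  red n 37 [261.8 170.6] z 137 [649.1 130.1 137. ] in press [-4.7 -7.6]
```

Plate friction is building up (F x −8, z +14 N). I'll take the downward pressure off by 2 mm.

Call:
{"op": "carry_out", "data": {
  "targets": [
    {"jaw": 3,"dx": 0,"dy": 0,"dz": -0.1,"spin": 0},
    {"jaw": 3,"dx": 0,"dy": 0,"dz": -0.1,"spin": 0},
    {"jaw": 3,"dx": 0,"dy": 0,"dz": 0,"spin": 0},
    {"jaw": 3,"dx": 0,"dy": 0,"dz": 0,"spin": 0}
  ]
}}

```text
clock: 28.3
eef_pos: [555.8, 147.7, -15.1]
orientation: [180.0, -0.1, 174.1]
ft_force: [0.4, -0.2, -1.0]
finger_gap: 34.4
grip_force: 59.7
```

```bash
python3 to.py 555.3 148.0 -17 174
python3 - <<'E'
from fobpose import *
fobpose("wrist");fobpose("side")
E
```

```text
t 28.3 at [555.8 147.7 -15.1] rpy [ 1.7997e+02 -1.4000e-01  1.7413e+02] F [ 0.4 -0.2 -1. ] gap 34.4 59.7
dx 0.06 dy 0.03 dz 0.19 cm spin 0.002
wrist fob 8313 (array([567.6, 146.2]), array([36. , 76.9]), 84.04) z 22.992618268122868
side fob 209 (array([603.9, 140.1]), array([ 46.9, 151. ]), 84.58) z 23.31410981077613
  red n 35 [261.9 170.4] z 137 [650.2 131.  137. ] in press [-3.7 -6.6]
```

Call:
{"op": "carry_out", "data": {
  "targets": [
    {"jaw": 5.5,"dx": 0,"dy": 0,"dz": 0,"spin": 0},
    {"jaw": 5.5,"dx": 0,"dy": 0,"dz": 0,"spin": 0},
    {"jaw": 5.5,"dx": 0,"dy": 0,"dz": 0,"spin": 0},
    {"jaw": 5.5,"dx": 0,"dy": 0,"dz": 0,"spin": 0},
    {"jaw": 5.5,"dx": 0,"dy": 0,"dz": -2,"spin": 0},
    {"jaw": 5.5,"dx": 0,"dy": 0,"dz": -5,"spin": 0},
    {"jaw": 5.5,"dx": 0,"dy": 0,"dz": -5,"spin": 0},
    {"jaw": 5.5,"dx": 0,"dy": 0,"dz": -4,"spin": 0},
    {"jaw": 5.5,"dx": 0,"dy": 0,"dz": 0,"spin": 0},
    {"jaw": 5.5,"dx": 0,"dy": 0,"dz": 0,"spin": 0}
  ]
}}

```text
clock: 29.65
eef_pos: [555.6, 147.5, 144.6]
orientation: [180.0, -0.2, 174.1]
ft_force: [-0.3, -0.4, 1.1]
finger_gap: 55.0
grip_force: 0.0
```

```bash
python3 to.py 555.3 148.0 -17 174
python3 - <<'E'
from fobpose import *
fobpose("wrist");fobpose("top");f=fobpose("side")
# predicted dot / punch tip pixels in side view with press est (654.7,137.5)
print(pix(f,[[654.7,137.5,22],[654.7,137.5,37],[654.7,137.5,137]]).round(1))
px=f["pixels"].astype(int)
u0,v0=pix(f,[[654.7,137.5,22]])[0].round().astype(int)
k=px[...,0]-px[...,1:].max(2)
w=np.zeros(k.shape,bool);w[v0-7:v0+8,u0-9:u0+10]=1
w&=(k>45)
v,u=np.nonzero(w);g=k[v,u].astype(float);print(np.c_[u,v,g].astype(int).tolist())
c=[(u*g).sum()/g.sum(),(v*g).sum()/g.sum()];print("dot side",c,world(f,*c,22))
E
```

```text
t 29.65 at [555.6 147.5 144.6] rpy [179.99  -0.18 174.14] F [-0.3 -0.4  1.1] gap 55.0 0.0
dx 0.04 dy 0.05 dz 16.16 cm spin 0.002
wrist fob 3818 (array([595.8, 143.4]), array([ 35.8, 131.7]), 84.28) z 22.476382473417573
  red n 43 [276.7 289.7] z 22 [657.2 137.2  22. ] in press [2.8 0.1]
  red n 376 [277.7 352.3] z 137 [641.1 139.4 137. ] in press [-13.5   1. ]
top fob 314 (array([588.3, 143.8]), array([ 34.5, 115.1]), 85.02) z 22.358460488022047
  red n 162 [194.5 177.5] z 137 [654.5 137.  137. ] in press [ 0.1 -0.3]
side fob 257 (array([603.9, 140.1]), array([ 46.9, 151. ]), 84.59) z 23.131635610094804
  red n 37 [261.8 170.4] z 137 [650.1 131.5 137. ] in press [-3.8 -6.1]
[[261.9 199.5]
 [261.9 195.7]
 [261.9 169.4]]
[[260, 198, 60], [261, 198, 82], [262, 198, 79], [263, 198, 59], [259, 199, 51], [260, 199, 76], [261, 199, 104], [262, 199, 103], [263, 199, 70], [260, 200, 62], [261, 200, 78], [262, 200, 74], [263, 200, 53], [261, 201, 48]]
dot side [np.float64(261.3203203203203), np.float64(199.0830830830831)] [654.74182693 141.23839188  22.        ]
```

The fob is released, with offset estimates between −0.4 and +2.2 mm in x. I'll take one close crop to confirm before pressing.

Run:
```python
from meas import *
f=arm.grab_frame("wrist")
a=cv2.resize(f["pixels"][220:370,220:340],None,fx=4,fy=4,interpolation=cv2.INTER_CUBIC)
g=arm.grab_frame("side")
b=cv2.resize(g["pixels"][160:220,235:295],(600,600),interpolation=cv2.INTER_CUBIC)[:, :310+0]
b=cv2.resize(g["pixels"][165:215,242:282],(320,400),interpolation=cv2.INTER_CUBIC)
o=np.zeros((600,800,3),np.uint8);o[:,:480]=a;o[:400,480:]=b
cv2.imwrite("pics/c6.png",o[:,:,::-1])
print(pix(f,[[655,137.7,22],[655,137.7,37],[632.8,139,62]]))
# dot centroid, wrist, finer
px=f["pixels"].astype(float);k=np.clip(px[...,0]-px[...,1:].max(2)-60,0,None);k[:278]=0;k[302:]=0;k[:,:262]=0;k[:,292:]=0
v,u=np.nonzero(k);w=k[v,u];print((u*w).sum()/w.sum(),(v*w).sum()/w.sum(),u.min(),u.max(),v.min(),v.max())
```

```text
[[277.35520453 289.51999062]
 [277.39097946 296.90447265]
 [276.45673075 290.73499324]]
276.9569298020057 290.55091283106196 271 282 286 296
```

View pics/c6.png

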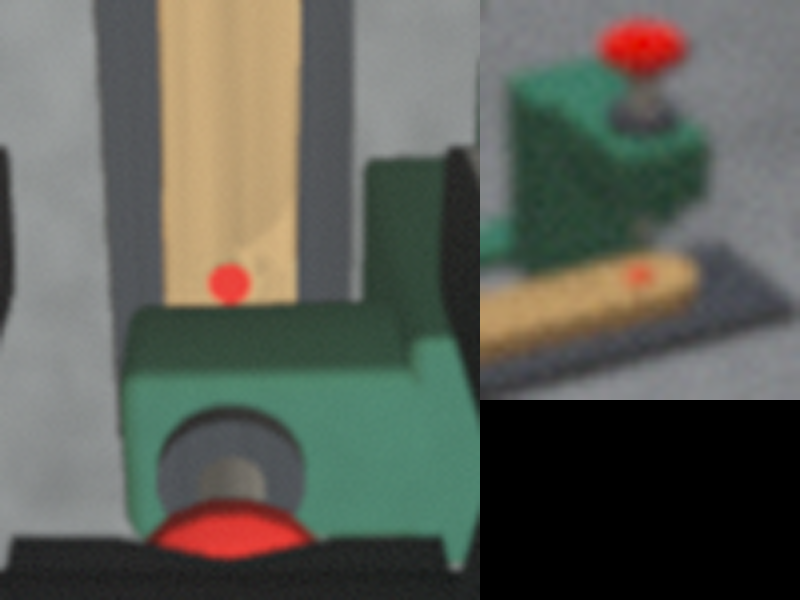

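The left crop shows the dot whole at (230,284), in line with the plunger collar at column 231. The right crop shows the dot at (641,272), directly below the knob and punch axis at about column 644. The offset is within 1–2 mm, so I'll close the fingers and move over the knob.

Call:
{"op": "carry_out", "data": {
  "targets": [
    {"jaw": 0,"dx": 0,"dy": 0,"dz": 0,"spin": 0},
    {"jaw": 0,"dx": -4,"dy": 0,"dz": 0,"spin": 0},
    {"jaw": 0,"dx": -4,"dy": 0,"dz": 0,"spin": 0},
    {"jaw": 0,"dx": -1.95,"dy": 0,"dz": 0,"spin": 0},
    {"jaw": 0,"dx": 0,"dy": 0,"dz": 0,"spin": 0},
    {"jaw": 0,"dx": 0,"dy": 0,"dz": 0,"spin": 0},
    {"jaw": 0,"dx": 0,"dy": 0,"dz": 0,"spin": 0}
  ]
}}

```text
clock: 30.78
eef_pos: [654.0, 137.6, 145.0]
orientation: [180.0, -0.2, 174.2]
ft_force: [0.7, -0.4, -0.1]
finger_gap: -0.3
grip_force: 0.0
```

```bash
python3 to.py 654.6 137.2 108 174
python3 - <<'E'
from h import *
for n in("side","wrist"):
    f=arm.grab_frame(n);C=cloud(f);px=f["pixels"]
    k=(np.hypot(C[...,0]-655,C[...,1]-137)<30)&(C[...,2]>142)&(px.max(2)<90);P=C[k];print(n,len(P),np.sort(P[:,2])[:12].round(), P[P[:,2]<P[:,2].min()+10].mean(0).round())
E
```

```text
t 30.77 at [654.  137.6 145. ] rpy [179.98  -0.18 174.16] F [ 0.7 -0.4 -0.1] gap -0.3 0.0
dx -0.06 dy -0.03 dz 3.70 cm spin 0.003
side 358 [175. 176. 177. 181. 182. 183. 183. 183. 183. 185. 185. 185.] [650. 133. 182.]
wrist 23789 [179. 179. 179. 180. 180. 180. 180. 180. 180. 181. 181. 181.] [646. 138. 185.]
```

Call:
{"op": "carry_out", "data": {
  "targets": [
    {"jaw": 0,"dx": -0.05,"dy": 0,"dz": 1.5,"spin": 0},
    {"jaw": 0,"dx": 0,"dy": 0,"dz": 1.5,"spin": 0},
    {"jaw": 0,"dx": 0,"dy": 0,"dz": 0.4,"spin": 0},
    {"jaw": 0,"dx": 0,"dy": 0,"dz": 0.4,"spin": 0},
    {"jaw": 0,"dx": 0,"dy": 0,"dz": 0.4,"spin": 0},
    {"jaw": 0,"dx": 0,"dy": 0,"dz": 0,"spin": 0},
    {"jaw": 0,"dx": 0,"dy": 0,"dz": 0,"spin": 0}
  ]
}}

```text
clock: 31.75
eef_pos: [654.1, 137.2, 103.7]
orientation: [180.0, -0.2, 174.1]
ft_force: [-4.8, -0.8, 6.8]
finger_gap: -0.3
grip_force: 3.3
```

Call:
{"op": "carry_out", "data": {
  "targets": [
    {"jaw": 0,"dx": 0,"dy": 0,"dz": 0.4,"spin": 0},
    {"jaw": 0,"dx": 0,"dy": 0,"dz": 0.4,"spin": 0},
    {"jaw": 0,"dx": 0,"dy": 0,"dz": 0.3,"spin": 0},
    {"jaw": 0,"dx": 0,"dy": 0,"dz": 0,"spin": 0},
    {"jaw": 0,"dx": 0,"dy": 0,"dz": 0,"spin": 0}
  ]
}}

```text
clock: 32.38
eef_pos: [654.5, 137.2, 93.8]
orientation: [180.0, -0.2, 174.1]
ft_force: [-7.0, -1.4, 10.2]
finger_gap: -0.0
grip_force: 5.3
```

Call:
{"op": "carry_out", "data": {
  "targets": [
    {"jaw": 0,"dx": 0,"dy": 0,"dz": 0.2,"spin": 0},
    {"jaw": 0,"dx": 0,"dy": 0,"dz": 0.1,"spin": 0},
    {"jaw": 0,"dx": 0,"dy": 0,"dz": 0,"spin": 0}
  ]
}}

```text
clock: 32.75
eef_pos: [654.6, 137.3, 93.2]
orientation: [179.9, -0.1, 174.1]
ft_force: [-10.3, -2.0, 20.7]
finger_gap: -0.4
grip_force: 10.6
```

The stop is reached: 21 N with no more travel. Holding briefly, then rising.

Call:
{"op": "carry_out", "data": {
  "targets": [
    {"jaw": 0,"dx": 0,"dy": 0,"dz": 0.1,"spin": 0},
    {"jaw": 0,"dx": 0,"dy": 0,"dz": 0,"spin": 0},
    {"jaw": 0,"dx": 0,"dy": 0,"dz": 0,"spin": 0},
    {"jaw": 0,"dx": 0,"dy": 0,"dz": -0.5,"spin": 0},
    {"jaw": 0,"dx": 0,"dy": 0,"dz": -0.8,"spin": 0},
    {"jaw": 0,"dx": 0,"dy": 0,"dz": -1,"spin": 0},
    {"jaw": 0,"dx": 0,"dy": 0,"dz": -3,"spin": 0},
    {"jaw": 0,"dx": 0,"dy": 0,"dz": -4,"spin": 0},
    {"jaw": 0,"dx": 4,"dy": 0,"dz": 0,"spin": 0},
    {"jaw": 0,"dx": 4,"dy": 0,"dz": 0,"spin": 0},
    {"jaw": 0,"dx": 2,"dy": 0,"dz": 0,"spin": 0},
    {"jaw": 0,"dx": 0,"dy": 0,"dz": 0,"spin": 0},
    {"jaw": 0,"dx": 0,"dy": 0,"dz": 0,"spin": 0}
  ]
}}

```text
clock: 34.38
eef_pos: [557.5, 147.7, 181.3]
orientation: [179.9, -0.0, 174.1]
ft_force: [-0.4, -0.5, 0.2]
finger_gap: 0.0
grip_force: 0.0
```

Run:
```python
from fobpose import *
fobpose("wrist");f=fobpose("top");C=cloud(f);print(np.median(C[174:181,191:199,2]));fobpose("side")
for n,p in(("dark",(640,-246)),): pass
for t in("dark_fob","latch","ladle","hammer"):
    b=arm.boxes_of(t,f)[:1]; print(t,[np.round(x["rect"]).tolist() for x in b])
```

```text
wrist fob 2480 (array([580.5, 145. ]), array([ 35.6, 100.2]), 84.06) z 22.437792091660043
  red n 166 [276.2 341.5] z 137 [663.9 136.4 137. ] in press [ 9.6 -0.2]
top fob 324 (array([588.2, 144.6]), array([ 35.3, 114.7]), 85.55) z 22.010095008882104
  red n 163 [194.6 177.5] z 137 [654.3 136.8 137. ] in press [-0.1 -0.5]
137.0182124579419
side fob 254 (array([603.9, 140.2]), array([ 46.7, 151. ]), 84.59) z 22.924166177807024
  red n 36 [261.7 170.5] z 137 [649.5 130.8 137. ] in press [-4.4 -6.9]
dark_fob [[332.0, 178.0, 359.0, 192.0]]
latch [[190.0, 171.0, 203.0, 184.0]]
ladle [[283.0, 124.0, 377.0, 151.0]]
hammer [[198.0, 137.0, 266.0, 160.0]]
```

The plunger is back up (knob top at 137 mm) and the fob has not moved. Handing in.

```bash
python3 -c "
from workcell import arm
print(arm.job_done())"
```

```text
the job is handed in; nothing more can be done
None
```

The job is handed in at 34 s of the 72 s allowed; no verdict came back. The fob lies released with its dot under the punch, measured within about 2 mm of the axis; the plunger went to its stop and sprang back; I saw no sign that the other things moved.

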